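Shut a clay head away in the drying box

ROBOT

A 6-joint arm with a two-finger parallel gripper is mounted at the origin on the work surface. World frame = base frame: x ahead of the robot, y to its left, z up, the work surface at z = 0. Lengths are in m, angles in rad, forces in N, time in s.
With the tool pointing down it reaches from about 0.3 to 0.875 m from the base axis. Payload 6.4 kg.
Tool frame: the origin (TCP) lies between the finger pads; the fingertips stand ctrl.tip_extent ahead of it and the grasp point (between the pads) is the TCP (ctrl.tip_extent is the distance from the TCP to the fingertips, in m); z points along the fingers, y is the line along which they close (so a half turn about z gives the same grasp; the last joint's range is limited). The gripper opens to 85 mm and grips with 20 to 120 N. Pads are 22 mm wide; open, the fingers measure 114 mm over their backs; the gripper's body (76 mm by 85 mm) begins 54 mm behind the grasp point. The pads swing forward as they close: fully open they stand 13 mm farther back than shut.
Start: joints at [0.981, 0.181, 1.607, -0, 1.354, -0.206], TCP at [0.215, 0.533, 0.25] pointing down, gripper open.
Joint ranges: [-2.99, 2.99], [-0.89, 2.07], [0.3, 2.58], [-1.14, 4.28], [0, 2.63], [-3.12, 3.12]. Speed limits (rad/s): [2.57, 2.57, 3.01, 3.14, 3.14, 3.14].

INTERFACE

Orientations are given as a unit quaternion [w, x, y, z].
In Python, from bench import ctrl gives the robot as it stands.
- The arm moves only by the tool send_rows, never from a script. Its arguments are lists of equal length, an entry for each row: "dr": the turn, a rotation vector about the tool's x, y, z in units of 6 degrees (1.0 is 6 degrees), a list of three; "xyz": the shift along the tool's x, y, z in cm, a list of three; "jaw": the opening in per cent of the stroke, from 0 (shut) to 100 (fully open). In form: {"dr": [[wx, wy, wz], ...], "xyz": [[dx, dy, dz], ...], "jaw": [jaw, ...]}. A call has exactly 8 rows; each row is the pose to reach, as a shift and turn from the pose commanded when the call began, along the tool's axes at that moment; what a row does not reach only later rows make up. A row lasts 1/8 s, in which the tool goes at most 62.5 mm and 10.7 degrees, less where a joint would pass 70% of its speed; a pose out of reach is approached as far as the arm can. A call with a gripper value outside its range is refused whole. The fingers move at their own pace and stop on an object; the grip force is fixed at half the most. Time passes only in rows, so rows that repeat a pose let the fingers close, or fill a call up. It gives the time, the measured TCP pose, the force, the opening and the grip force at its end, in the units of the state.
- ctrl.get_obs(): the state, without advancing time (a new reading comes with each control period).
- ctrl.camera(name): name is "scene" or "top" or "wrist"; returns the picture (400x640x3 uint8, red, green, blue); there is no depth.
- ctrl.calibration(name): a dict with "camera_matrix" (3x3 intrinsics, pixels), "D" ([k1, k2, p1, p2, k3] as OpenCV has them; the pictures are not rectified), "world_from_camera" (4x4, takes a point from camera to world coordinates). Camera axes: x right, y up, looking along -z (the intrinsics and any distortion apply to the point x, -y, -z); pixel columns grow to the right and rows downward; lengths in m; the calibration is good to about 2 mm. A picture is of the moment at which its call begins: read the wrist's pose just before it. calibration takes no time and is no camera call; for the wrist camera it gives the pose at the moment of the call.
- ctrl.hand_in(): hands the job in; it is judged then, once.
The state is a dict: "time_s": time; "q": joint angles; "dq": joint speeds; "joint_efforts": joint torques, N m; "eef_pos": TCP position; "eef_rot": TCP orientation; "wrist_force": force on the tool from outside, world axes, zero at the start; "torque": the same for the moment, N m; "opening": opening from 0.0 (shut) to 1.0 (fully open); "grasp_force": force on a finger pad.
Only numpy, scipy, OpenCV 4.12 (cv2) and the standard library are available. Lean on these libraries where they do the work, as an engineer would, in place of code of your own. Each camera call takes 0.05 s, during which the arm holds its last target. There are 200 camera calls.

TASK

Put the clay head away to dry: gently push the drawer it stands in fully home with the fingertips, and after that push the box's lid over until it lies shut, without ramming either against its stop. Do not touch, lift or topple the head, and leave the other things on the bench where they are.

Things in the scene. Friction and masses are not known exactly. Their poses are not given: they have to be found in the camera images.
- drybox: the drying box: a plain plywood box fixed to the bench, 170 mm deep (its x), 190 mm wide (its y), rim 120 mm above the bench, open at the front and on top. Origin: centre of its underside on the bench; its x axis points from its front to its back (away from the robot), y to its left, z up. It is turned up to 0.35 rad either way.
- drawer (a joint): how far the box's drawer is pulled out, m: 0 fully home, up to 0.12. The drawer slides towards the box's -x (towards the robot) with about 2 N of friction and has no latch or spring. Its front board is flat, 190 mm wide, its top edge 120 mm and its lower edge 2 mm above the bench, with no protruding handle. Behind the front board it has only a floor, 18 mm above the bench, and 45 mm high sides.
- drawer_front (a point): point on the outer (robot-side) face of the drawer's front board, in the middle of its width, 90 mm above the bench; moves with the drawer. With the drawer home it lies 97 mm in front of the box's origin (x = -0.097 in the box's frame).
- lid (a joint): opening angle of the box's lid, rad: 0 shut and flat on the rim, 1.57 upright, up to 1.9 leaning outwards. Hinged along the top of the box's left (+y) wall. The hinge is stiff: the lid stays at whatever angle it is left, about 2 to 3 N near the free edge move it.
- lid_hinge (a point): middle of the lid's hinge line, which runs along the box's x axis: 95 mm to the left (+y) of the box's origin and 120 mm above the bench
- lid_edge (a point): middle of the lid's free edge, 190 mm from the hinge line, halfway through the lid's thickness. The lid is a plain board 170 x 190 mm, its inner face 1 mm and its outer face 9 mm from the hinge plane; shut, its top face is 129 mm above the bench.
- head: small hard, dry grey clay head, 82 mm tall on a 52 mm square foot, 0.25 kg, standing loose on the drawer's floor; origin under its centre
- mug: blue-glazed cup, 72 mm wide, 85 mm tall, standing to the right of the box; origin under its centre
- jar: small amber jar with a cap, 54 mm wide, 75 mm tall, standing to the left of the box; origin under its centre
- spatula: modelling spatula 190 mm long, lying on the bench left and forward of the box; origin near its middle
- bottle: blue drinking bottle, 70 mm wide, 210 mm tall, standing on the left part of the bench; origin under its centre
- brush: brush 200 mm long, lying on the right part of the bench; origin near its middle
- mask: another, slightly larger clay head, 82 mm tall on a 60 mm square foot, standing directly on the bench at the left; origin under its centre
- tub: white plastic tub, 90 mm wide, 100 mm tall, standing at the right; origin under its centre
Things that resemble listed ones, but are neither listed nor needed, are in the scene too. Leave any green, purple or red look-alike of the head alone.

How it is judged:
By the outcome, as a careful person would: the job done as asked, in the order asked, and still so for the second after the job is handed in, with the robot touching nothing.
It also fails if it takes over 50 s, if anything falls off the work surface, if the arm or the gripper's body presses on something with over 40 N, if the wrist force passes 120 N, or if a joint passes its speed limit or range.

## Working session

There is one attempt and no reset: what is moved stays moved. The work goes in short steps, Python scripts to look and compute and a tool call to move; the robot and the scene stay as the last step left them, time stands still between calls to the robot, and variables do not carry over. Pictures are saved under pics/ and viewed, at most 10 in all, crops included, and the job is handed in when it is done.

Besides the shell and the picture viewer there is one more tool, called after ">>>" as a command line: name --argument value ..., lists and objects as JSON in quotes. send_rows: Moves the arm, as the interface text tells. Its arguments: {"type":"object","properties":{"dr":{"type":"array","items":{"type":"array","items":{"type":"number"}}},"xyz":{"type":"array","items":{"type":"array","items":{"type":"number"}}},"jaw":{"type":"array","items":{"type":"number"}}},"required":["dr","xyz","jaw"]}

```bash
mkdir -p pics; ls
cat > h.py <<'E'
import numpy as np, cv2
from bench import ctrl
from scipy.spatial.transform import Rotation as R
def ray(name,px):
    c=ctrl.calibration(name);K=np.array(c["camera_matrix"]);D=np.array(c["D"]);T=np.array(c["world_from_camera"])
    u=cv2.undistortPoints(np.array(px,float).reshape(-1,1,2),K,D).reshape(-1,2)
    d=np.c_[u[:,0],-u[:,1],-np.ones(len(u))]@T[:3,:3].T
    return T[:3,3],d/np.linalg.norm(d,axis=1)[:,None]
def onz(name,px,z):
    o,d=ray(name,px); return o+d*((z-o[2])/d[:,2])[:,None]
def tri(n1,p1,n2,p2):
    o,d=ray(n1,[p1]);o2,e=ray(n2,[p2]);d=d[0];e=e[0]
    s,t=np.linalg.lstsq(np.c_[d,-e],o2-o,rcond=None)[0]
    return (o+s*d+o2+t*e)/2, np.linalg.norm(o+s*d-o2-t*e)
def proj(name,P):
    c=ctrl.calibration(name);K=np.array(c["camera_matrix"]);D=np.array(c["D"]);T=np.linalg.inv(np.array(c["world_from_camera"]))
    P=np.atleast_2d(P)@T[:3,:3].T+T[:3,3]
    return cv2.projectPoints(P*[1,-1,-1],np.zeros(3),np.zeros(3),K,D)[0].reshape(-1,2)
def toTool(P,o=None):
    o=o or ctrl.get_obs(); q=o["eef_rot"]; r=R.from_quat([q[1],q[2],q[3],q[0]])
    return r.inv().apply(np.array(P)-o["eef_pos"])*100, r
def shot(name,fn):
    im=ctrl.camera(name); cv2.imwrite("pics/"+fn,im[:,:,::-1]); return im
E
python3 - <<'E'
from h import *
shot("scene","s0.png");shot("top","t0.png")
o=ctrl.get_obs();print(o["eef_pos"],o["eef_rot"],ctrl.tip_extent,o["time_s"])
for n in("scene","top"):print(np.round(ctrl.calibration(n)["world_from_camera"],3))
E
```

```text
pics
[0.21503492 0.53278341 0.24947677] [-3.26610823e-04  1.90731310e-01  9.81641962e-01 -7.20527827e-04] 0.019 0.1
[[ 0.79  -0.463  0.402  1.259]
 [ 0.613  0.585 -0.531 -0.953]
 [ 0.011  0.666  0.746  1.362]
 [ 0.     0.     0.     1.   ]]
[[ 0.011  0.977 -0.211  0.259]
 [-1.     0.011 -0.002 -0.062]
 [ 0.     0.211  0.977  1.603]
 [ 0.     0.     0.     1.   ]]
```

View pics/s0.png

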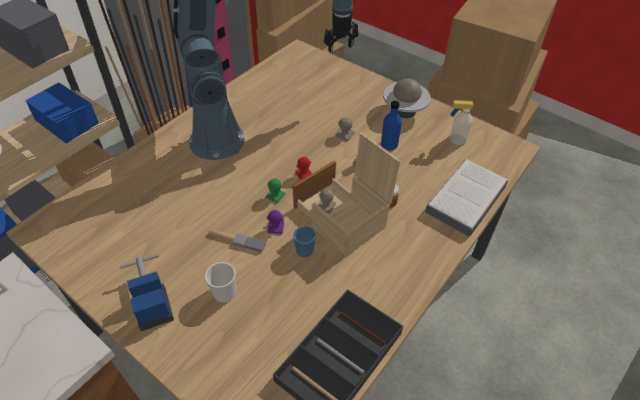

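View pics/t0.png

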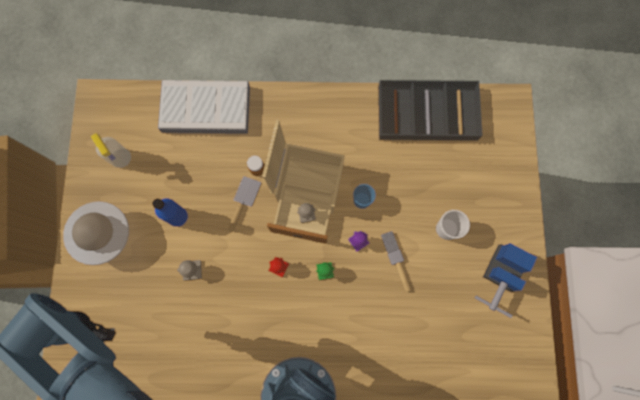

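The scene view shows the box at about (345,200), with its lid upright and the brown drawer front at (315,187). In the top view the box is at (310,175), the drawer front runs (270,228)-(326,240), and the mug is at (363,197). The grey heads are at (306,212), which stands in the drawer so it is the head, and at (190,269), which stands on the bench and is the mask. The red (278,266), green (325,270) and purple (359,240) look-alikes stand in front. I'll confirm this in one enlarged crop.

Run:
```python
import cv2,numpy as np
t=cv2.imread("pics/t0.png")[110:290,225:405];s=cv2.imread("pics/s0.png")[125:265,260:420]
t=cv2.resize(t,(400,400),interpolation=cv2.INTER_CUBIC);s=cv2.resize(s,(400,350),interpolation=cv2.INTER_CUBIC)
o=np.zeros((400,800,3),np.uint8);o[:,:400]=t;o[:350,400:]=s
cv2.imwrite("pics/c0.png",o)
```

```text
(no output)
```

View pics/c0.png

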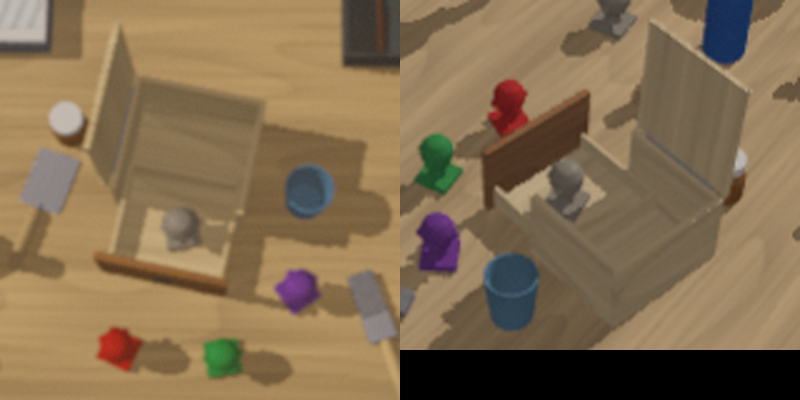

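The crop confirms it: the plain grey head stands in the drawer at top (306,212), and the coloured heads are outside on the bench. The lid is about upright. The brown board's top edge runs (268,225)-(327,239) in the top view. Next I'll measure the board, the rim and the lid edge.

```bash
cat > m.py <<'E'
from h import *
T=lambda x,y:(225+x/2.2222,110+y/2.2222); S=lambda x,y:(260+(x-400)/2.5,125+y/2.5)
pts=dict(boardL=T(97,254),boardR=T(228,284),backR=T(264,100),backL=T(140,78),headtop=T(180,222))
for k,v in pts.items():
    z=.1 if k=="headtop" else .12
    print(k,np.round(v,1),np.round(onz("top",[v],z)[0],4))
print("scene board",np.round(onz("scene",[S(485,152),S(589,94)],.12),4), "backR",onz("scene",[S(613,253)],.12))
for a,b in(((118,25),(748,93)),((90,148),(650,22))):
    print("lid",tri("top",T(*a),"scene",S(*b)))
for k,z,v in(("mug",.085,T(310,188)),("purple",.07,T(298,288)),("green",.07,T(222,355)),("red",.07,T(117,345)),("jar",.075,T(67,118)),("bottle",.2,(158,204)),("mask",.08,(187,268))):print(k,np.round(onz("top",[v],z)[0],3))
E
python3 m.py
```

```text
boardL [268.7 224.3] [0.5153 0.0943 0.12  ]
boardR [327.6 237.8] [ 0.4755 -0.0869  0.12  ]
backR [343.8 155. ] [ 0.7403 -0.1362  0.12  ]
backL [288.  145.1] [0.7712 0.0412 0.12  ]
headtop [306.  209.9] [ 0.5657 -0.019   0.1   ]
scene board [[ 0.4796 -0.0807  0.12  ]
 [ 0.5224  0.0964  0.12  ]] backR [[ 0.71787677 -0.11451681  0.12      ]]
lid (array([0.77962086, 0.05949634, 0.30420961]), np.float64(0.004731829461106789))
lid (array([0.61590589, 0.08837259, 0.30896309]), np.float64(0.0029554933216226396))
mug [ 0.621 -0.204  0.085]
purple [ 0.478 -0.187  0.07 ]
green [ 0.383 -0.08   0.07 ]
red [0.395 0.067 0.07 ]
jar [0.724 0.149 0.075]
bottle [0.558 0.411 0.2  ]
mask [0.383 0.346 0.08 ]
```

Measured: box yaw is about -0.2 rad and its origin about (0.672,-0.031). The drawer is out about 83 mm, with the board's face middle at (0.495,0.004). The lid is at about 1.63 rad. The board comes out 186 mm long against 190 and the lid height 187 mm against 190, so both fit. First move: go in front of the drawer with the gripper closed and aligned to the box.

>>> send_rows --dr '[[0,0,-0.2],[0,0,-0.4],[0,0,-0.6],[0,0,-0.8],[0,0,-1.0],[0,0,-1.2],[0,0,-1.5],[0,0,-1.75]]' --xyz '[[-2,-2,0],[-6,-6,0],[-10,-10,0],[-14,-14,0],[-18,-18,0],[-22,-22,0],[-26,-26,0],[-28,-28,0]]' --jaw '[0,0,0,0,0,0,0,0]'

```text
time_s: 1.1
eef_pos: [0.3706, 0.1664, 0.2502]
eef_rot: [0.0, 0.101, 0.995, -0.0]
wrist_force: [0.6, 0.4, -0.6]
opening: 0.001
grasp_force: 0.0
```

Run:
```python
from h import *
o=ctrl.get_obs();t,r=toTool([.4415,.0146,.25]);print(o["time_s"],o["eef_pos"],o["opening"],o["wrist_force"],t,r.as_matrix().round(3))
```

```text
1.1 [0.37060722 0.16640819 0.25015479] 0.0005650948980103229 [ 0.64643576  0.40022579 -0.55701244] [ -9.99318604 -13.4480887    0.02220023] [[-0.98   0.201  0.   ]
 [ 0.201  0.98  -0.   ]
 [-0.    -0.    -1.   ]]
```

>>> send_rows --dr '[[0,0,0],[0,0,0],[0,0,0],[0,0,0],[0,0,0],[0,0,0],[0,0,0],[0,0,0]]' --xyz '[[-2.5,-3.4,0],[-6,-8,0],[-9,-12,0],[-10,-13.4,1],[-10,-13.4,4],[-10,-13.4,8],[-10,-13.4,11],[-10,-13.4,12]]' --jaw '[0,0,0,0,0,0,0,0]'

```text
time_s: 2.1
eef_pos: [0.4394, 0.0185, 0.128]
eef_rot: [-0.002, 0.1, 0.995, 0.0]
wrist_force: [-0.1, -0.4, 1.0]
opening: 0.002
grasp_force: 0.0
```

Run:
```python
from h import *
o=ctrl.get_obs();print(o["eef_pos"],o["wrist_force"])
s=shot("scene","s1.png");w=shot("wrist","w1.png")
c=np.zeros((400,800,3),np.uint8);c[:]=0
c[:350,:400]=cv2.resize(s[125:265,260:420],(400,350),interpolation=cv2.INTER_CUBIC);c[:250,400:]=cv2.resize(w,(400,250));cv2.imwrite("pics/c1.png",c[:,:,::-1])
```

```text
[0.43935055 0.01847847 0.12798885] [-0.14839057 -0.41937466  1.04516723]
```

View pics/c1.png

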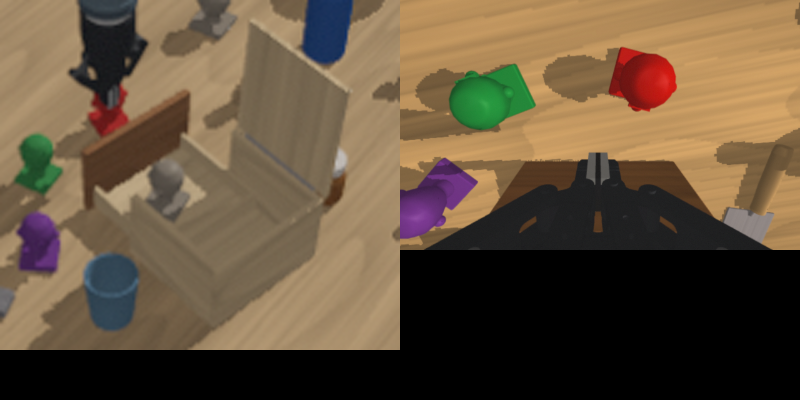

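The picture shows the closed fingertips (wrist view, about (598,155)) square in front of the board, with the red and green heads clear behind. I'll lower and approach.

>>> send_rows --dr '[[0,0,0],[0,0,0],[0,0,0],[0,0,0],[0,0,0],[0,0,0],[0,0,0],[0,0,0]]' --xyz '[[0,0,1],[0,0,2.5],[0,0,3.7],[-0.3,0,4.2],[-1,0,4.2],[-1.8,0,4.2],[-2.5,0,4.2],[-3,0,4.2]]' --jaw '[0,0,0,0,0,0,0,0]'

```text
time_s: 3.2
eef_pos: [0.4716, 0.0113, 0.0886]
eef_rot: [0.0, 0.1, 0.995, -0.0]
wrist_force: [-0.7, -0.3, 0.7]
opening: -0.001
grasp_force: 0.0
```

>>> send_rows --dr '[[0,0,0],[0,0,0],[0,0,0],[0,0,0],[0,0,0],[0,0,0],[0,0,0],[0,0,0]]' --xyz '[[-0.4,0,0],[-0.7,0,0],[-1,0,0],[-1.3,0,0],[-1.6,0,0],[-1.9,0,0],[-2.2,0,0],[-2.5,0,0]]' --jaw '[0,0,0,0,0,0,0,0]'

```text
time_s: 4.2
eef_pos: [0.4953, 0.0065, 0.0881]
eef_rot: [-0.0, 0.1, 0.995, 0.0]
wrist_force: [-1.4, 1.1, -1.2]
opening: 0.0
grasp_force: 0.0
```

>>> send_rows --dr '[[0,0,0],[0,0,0],[0,0,0],[0,0,0],[0,0,0],[0,0,0],[0,0,0],[0,0,0]]' --xyz '[[-0.4,0,0],[-0.9,0,0],[-1.4,0,0],[-1.9,0,0],[-2.4,0,0],[-2.9,0,0],[-3.3,0,0],[-3.6,0,0]]' --jaw '[0,0,0,0,0,0,0,0]'

```text
time_s: 5.2
eef_pos: [0.5309, -0.0008, 0.0884]
eef_rot: [0.0, 0.1, 0.995, -0.0]
wrist_force: [-2.3, 0.3, -0.2]
opening: -0.0
grasp_force: 0.0
```

Run:
```python
from h import *
o=ctrl.get_obs();print(o["time_s"],o["eef_pos"],o["wrist_force"])
s=shot("scene","s2.png");w=shot("top","t2.png")
c=np.zeros((400,800,3),np.uint8)
c[:350,:400]=cv2.resize(s[125:265,260:420],(400,350),interpolation=cv2.INTER_CUBIC);c[:,400:]=cv2.resize(w[110:290,225:405],(400,400),interpolation=cv2.INTER_CUBIC);cv2.imwrite("pics/c2.png",c[:,:,::-1])
```

```text
5.2 [ 0.53091547 -0.00075839  0.08836724] [-2.26417904  0.25987361 -0.15579321]
```

View pics/c2.png

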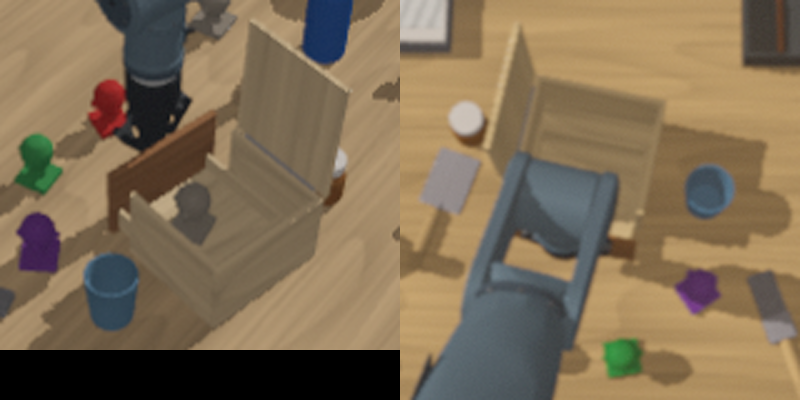

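The drawer has moved in about 40 mm and the head still stands (scene view). The wrist housing is close to the lid's front edge in the top view, so I'll check that clearance before pushing on.

Run:
```python
from h import *
T=lambda x,y:(225+x/2.2222,110+y/2.2222)
X=np.array([.98,-.199]);Y=np.array([.199,.98]);O=np.array([.672,-.031])
for z in(.2,.25,.3,.35):
    for p in((115,155),(100,190),(220,175)):
        q=onz("top",[T(*p)],z)[0][:2]-O;print(z,p,np.round([q@X,q@Y],3),end=' ')
    print()
q=np.array([.531,-.0008])-O;print(q@X,q@Y)
```

```text
0.2 (115, 155) [-0.055  0.088] 0.2 (100, 190) [-0.106  0.097] 0.2 (220, 175) [-0.053 -0.054] 
0.25 (115, 155) [-0.067  0.081] 0.25 (100, 190) [-0.116  0.089] 0.25 (220, 175) [-0.065 -0.057] 
0.3 (115, 155) [-0.08   0.074] 0.3 (100, 190) [-0.127  0.082] 0.3 (220, 175) [-0.077 -0.059] 
0.35 (115, 155) [-0.092  0.067] 0.35 (100, 190) [-0.137  0.074] 0.35 (220, 175) [-0.09  -0.061] 
-0.14418980000000003 0.0015369999999999965
```

The clearance to the lid is only about 20 mm. I'll back off, shift 4 cm to the right along the board and push on from there.

>>> send_rows --dr '[[0,0,0],[0,0,0],[0,0,0],[0,0,0],[0,0,0],[0,0,0],[0,0,0],[0,0,0]]' --xyz '[[0.5,0,0],[1.2,-0.5,0],[1.5,-2,0],[1.5,-3.5,0],[1.3,-4,0],[0.9,-4,0],[0.5,-4,0],[0.2,-4,0]]' --jaw '[0,0,0,0,0,0,0,0]'

```text
time_s: 6.3
eef_pos: [0.5211, -0.0392, 0.0883]
eef_rot: [0.0, 0.1, 0.995, 0.0]
wrist_force: [-0.7, -0.3, -0.6]
opening: 0.001
grasp_force: 0.0
```

>>> send_rows --dr '[[0,0,0],[0,0,0],[0,0,0],[0,0,0],[0,0,0],[0,0,0],[0,0,0],[0,0,0]]' --xyz '[[-0.2,0,0],[-0.5,0,0],[-0.9,0,0],[-1.3,0,0],[-1.7,0,0],[-2.1,0,0],[-2.5,0,0],[-2.8,0,0]]' --jaw '[0,0,0,0,0,0,0,0]'

```text
time_s: 7.3
eef_pos: [0.5483, -0.0451, 0.0882]
eef_rot: [-0.0, 0.1, 0.995, -0.0]
wrist_force: [-1.9, 0.2, -0.3]
opening: 0.005
grasp_force: 0.0
```

Run:
```python
from h import *
o=ctrl.get_obs();print(o["time_s"],o["eef_pos"],o["wrist_force"])
s=shot("scene","s3.png");w=shot("top","t3.png")
c=np.zeros((400,800,3),np.uint8)
c[:350,:400]=cv2.resize(s[125:265,260:420],(400,350),interpolation=cv2.INTER_CUBIC);c[:,400:]=cv2.resize(w[110:290,225:405],(400,400),interpolation=cv2.INTER_CUBIC);cv2.imwrite("pics/c3.png",c[:,:,::-1])
```

```text
7.3 [ 0.54827455 -0.04514532  0.08820418] [-1.93489457  0.2188033  -0.34318017]
```

View pics/c3.png

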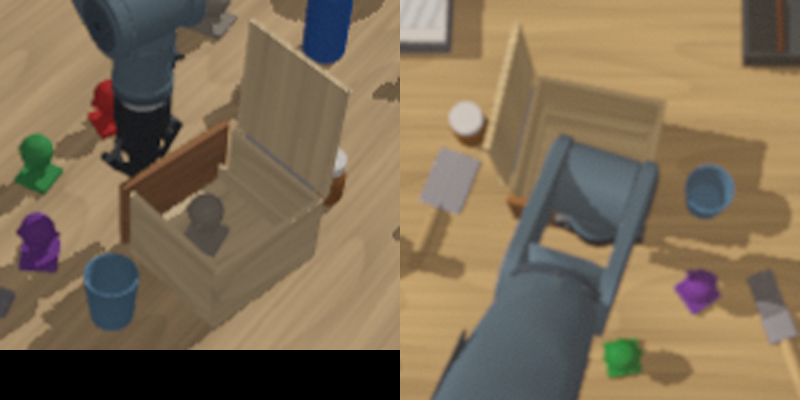

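The drawer is nearly home (about 11 mm of gap), the head stands at scene crop (205,212), and the wrist is clear of the lid. I'll finish slowly while watching the force.

>>> send_rows --dr '[[0,0,0],[0,0,0],[0,0,0],[0,0,0],[0,0,0],[0,0,0],[0,0,0],[0,0,0]]' --xyz '[[-0.1,0,0],[-0.2,0,0],[-0.3,0,0],[-0.4,0,0],[-0.5,0,0],[-0.6,0,0],[-0.7,0,0],[-0.8,0,0]]' --jaw '[0,0,0,0,0,0,0,0]'

```text
time_s: 8.4
eef_pos: [0.556, -0.0466, 0.0883]
eef_rot: [-0.0, 0.1, 0.995, 0.0]
wrist_force: [-2.6, -0.3, 1.1]
opening: 0.001
grasp_force: 0.0
```

>>> send_rows --dr '[[0,0,0],[0,0,0],[0,0,0],[0,0,0],[0,0,0],[0,0,0],[0,0,0],[0,0,0]]' --xyz '[[-0.05,0,0],[-0.1,0,0],[-0.15,0,0],[-0.2,0,0],[-0.25,0,0],[-0.3,0,0],[-0.3,0,0],[-0.3,0,0]]' --jaw '[0,0,0,0,0,0,0,0]'

```text
time_s: 9.4
eef_pos: [0.5589, -0.0472, 0.0883]
eef_rot: [0.0, 0.1, 0.995, 0.0]
wrist_force: [-1.3, 0.8, 0.8]
opening: 0.003
grasp_force: 0.0
```

>>> send_rows --dr '[[0,0,0],[0,0,0],[0,0,0],[0,0,0],[0,0,0],[0,0,0],[0,0,0],[0,0,0]]' --xyz '[[-0.05,0,0],[-0.1,0,0],[-0.15,0,0],[-0.2,0,0],[-0.25,0,0],[-0.3,0,0],[-0.3,0,0],[-0.3,0,0]]' --jaw '[0,0,0,0,0,0,0,0]'

```text
time_s: 10.4
eef_pos: [0.5595, -0.0472, 0.0875]
eef_rot: [-0.003, 0.1, 0.995, 0.0]
wrist_force: [-10.9, 1.6, 4.0]
opening: -0.004
grasp_force: 0.0
```

The drawer is home: the force rose to 11 N right at the expected position (face at x_box of about -0.096). I'll back off, rise and go round to the outer side of the lid.

>>> send_rows --dr '[[0,0,0],[0,0,0],[0,0,0],[0,0,0],[0,0,0],[0,0,0],[0,0,0],[0,0,0]]' --xyz '[[0.8,0,0],[2.2,0,0],[2.7,0,-1],[2.7,0,-5],[2.7,0,-10],[2.7,0,-15],[2.7,0,-20],[2.7,0,-24]]' --jaw '[0,0,0,0,0,0,0,0]'

```text
time_s: 11.4
eef_pos: [0.5355, -0.0425, 0.3319]
eef_rot: [0.002, 0.1, 0.995, -0.0]
wrist_force: [0.3, 0.4, -1.2]
opening: -0.0
grasp_force: 0.0
```

>>> send_rows --dr '[[0,0,0],[0,0,0],[0,0,0],[0,0,0],[0,0,0],[0,0,0],[0,0,0],[0,0,0]]' --xyz '[[0,1,-4],[0,4,-8],[0,8,-9.5],[0,13,-9.5],[0,17,-9.5],[0,20,-9.5],[-2,20.3,-9.5],[-4,20.3,-9.5]]' --jaw '[0,0,0,0,0,0,0,0]'

```text
time_s: 12.4
eef_pos: [0.6151, 0.1494, 0.4245]
eef_rot: [0.001, 0.099, 0.995, 0.0]
wrist_force: [0.2, -0.5, 0.5]
opening: 0.001
grasp_force: 0.0
```

Run:
```python
from h import *
o=ctrl.get_obs();t,r=toTool([.695,.133,.309]);print(o["time_s"],o["eef_pos"],o["wrist_force"],t,r.as_matrix().round(3))
s=shot("scene","s4.png");w=shot("top","t4.png")
c=np.zeros((400,800,3),np.uint8)
c[:350,:400]=cv2.resize(s[125:265,260:420],(400,350),interpolation=cv2.INTER_CUBIC);c[:,400:]=cv2.resize(w[110:290,225:405],(400,400),interpolation=cv2.INTER_CUBIC);cv2.imwrite("pics/c4.png",c[:,:,::-1])
```

```text
12.4 [0.61507323 0.14937849 0.42449053] [ 0.22028866 -0.52863629  0.46369556] [-8.1391782  -0.0307754  11.56282346] [[-0.98   0.198  0.002]
 [ 0.198  0.98   0.   ]
 [-0.002  0.    -1.   ]]
```

View pics/c4.png

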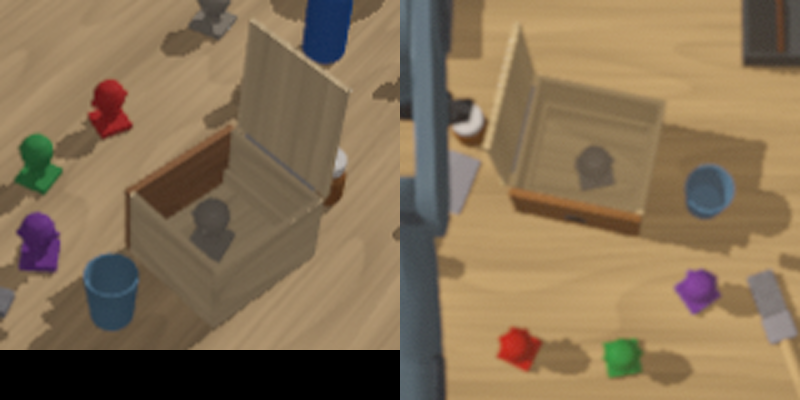

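The drawer front is flush with the box, the head stands inside at top crop (595,165), and the lid is untouched. Next I'll go down beside the lid's outer face.

>>> send_rows --dr '[[0,0,0],[0,0,0],[0,0,0],[0,0,0],[0,0,0],[0,0,0],[0,0,0],[0,0,0]]' --xyz '[[-3,0,0],[-6,0,0],[-8,0,0.5],[-8,0,3],[-8,0,6],[-8,0,9],[-8,0,11],[-8,0,11.5]]' --jaw '[0,0,0,0,0,0,0,0]'

```text
time_s: 13.5
eef_pos: [0.6926, 0.1326, 0.3072]
eef_rot: [-0.001, 0.1, 0.995, -0.0]
wrist_force: [-0.3, 0.0, 0.2]
opening: 0.004
grasp_force: 0.0
```

>>> send_rows --dr '[[0,0,0],[0,0,0],[0,0,0],[0,0,0],[0,0,0],[0,0,0],[0,0,0],[0,0,0]]' --xyz '[[0,-0.5,0],[0,-1,0],[0,-1.5,0],[0,-2,0],[0,-2.5,0],[0,-3,0],[0,-3.5,0],[0,-4,0]]' --jaw '[0,0,0,0,0,0,0,0]'

```text
time_s: 14.5
eef_pos: [0.6854, 0.0934, 0.3085]
eef_rot: [0.0, 0.1, 0.995, 0.0]
wrist_force: [-1.1, 2.3, 1.4]
opening: -0.002
grasp_force: 0.8
```

Run:
```python
from h import *
o=ctrl.get_obs();p=o["eef_pos"];q=np.array(p[:2])-[.672,-.031];print(o["time_s"],p,o["wrist_force"],"box",q@[.98,-.199],q@[.199,.98])
s=shot("scene","s5.png");w=shot("wrist","w5.png")
c=np.zeros((400,800,3),np.uint8)
c[:,:400]=cv2.resize(s[105:265,260:420],(400,400),interpolation=cv2.INTER_CUBIC);c[:250,400:]=cv2.resize(w,(400,250));cv2.imwrite("pics/c5.png",c[:,:,::-1])
```

```text
14.5 [0.68539735 0.09342353 0.30850672] [-1.08011231  2.27512771  1.37686635] box -0.011630883428849237 0.12460113502198344
```

View pics/c5.png

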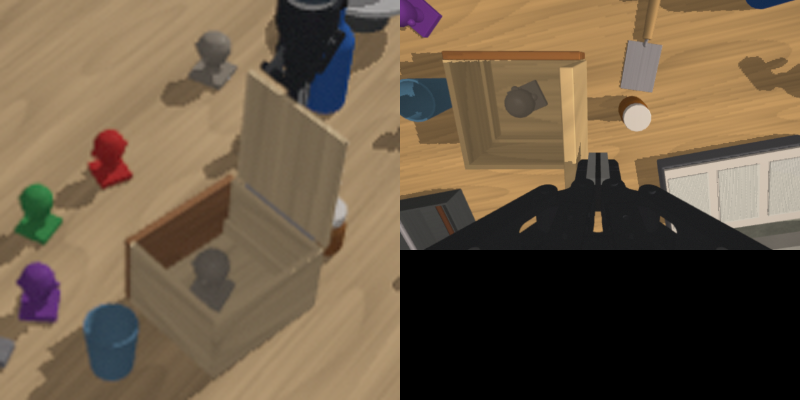

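The fingertips touch the outer face just below the free edge (2.3 N). Now I'll swing the lid over along its arc.

>>> send_rows --dr '[[0,0,0],[0,0,0],[0,0,0],[0,0,0],[0,0,0],[0,0,0],[0,0,0],[0,0,0]]' --xyz '[[0,-0.5,0],[0,-1.2,0],[0,-1.9,0],[0,-2.6,0.05],[0,-3.3,0.1],[0,-4.0,0.2],[0,-4.8,0.3],[0,-5.5,0.45]]' --jaw '[0,0,0,0,0,0,0,0]'

```text
time_s: 15.6
eef_pos: [0.6742, 0.0389, 0.3034]
eef_rot: [-0.0, 0.1, 0.995, 0.0]
wrist_force: [0.9, 0.9, 0.1]
opening: -0.002
grasp_force: 0.6
```

>>> send_rows --dr '[[0,0,0],[0,0,0],[0,0,0],[0,0,0],[0,0,0],[0,0,0],[0,0,0],[0,0,0]]' --xyz '[[0,-0.75,0.2],[0,-1.5,0.45],[0,-2.25,0.75],[0,-3.0,1.05],[0,-3.75,1.4],[0,-4.5,1.8],[0,-5.2,2.25],[0,-5.85,2.7]]' --jaw '[0,0,0,0,0,0,0,0]'

```text
time_s: 16.6
eef_pos: [0.6628, -0.0185, 0.2766]
eef_rot: [0.0, 0.1, 0.995, -0.0]
wrist_force: [-0.8, 0.9, 0.7]
opening: -0.0
grasp_force: 0.6
```

Run:
```python
from h import *
o=ctrl.get_obs();p=o["eef_pos"];q=np.array(p[:2])-[.672,-.031];print(o["time_s"],p,o["wrist_force"],"box",q@[.98,-.199],q@[.199,.98])
s=shot("scene","s6.png");cv2.imwrite("pics/c6.png",cv2.resize(s[105:265,260:420],(480,480),interpolation=cv2.INTER_CUBIC)[:,:,::-1])
```

```text
16.6 [ 0.66279139 -0.01847077  0.27660693] [-0.80193611  0.90108775  0.74070173] box -0.011517756894278879 0.010446136237691134
```

View pics/c6.png

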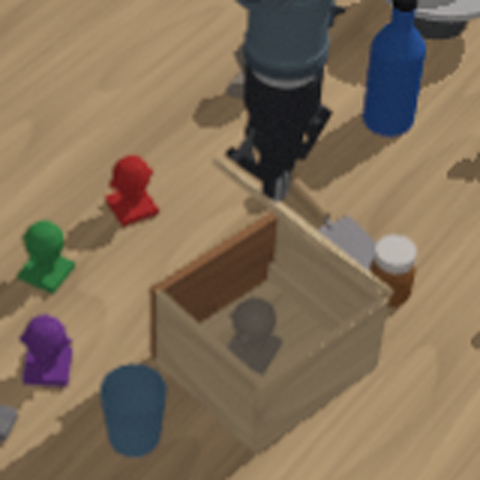

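In the scene view the lid is seen edge-on, (218,158)-(325,215), at about 0.9 rad, with the fingers on its outer face and the head untouched. I'll continue the arc.

>>> send_rows --dr '[[0,0,0],[0,0,0],[0,0,0],[0,0,0],[0,0,0],[0,0,0],[0,0,0],[0,0,0]]' --xyz '[[0,-0.6,0.45],[0,-1.2,0.95],[0,-1.75,1.45],[0,-2.25,1.95],[0,-2.75,2.5],[0,-3.25,3.05],[0,-3.7,3.65],[0,-4.15,4.2]]' --jaw '[0,0,0,0,0,0,0,0]'

```text
time_s: 17.65
eef_pos: [0.6545, -0.0587, 0.2343]
eef_rot: [0.0, 0.1, 0.995, 0.0]
wrist_force: [0.3, 1.4, 0.4]
opening: 0.0
grasp_force: 0.4
```

>>> send_rows --dr '[[0,0,0],[0,0,0],[0,0,0],[0,0,0],[0,0,0],[0,0,0],[0,0,0],[0,0,0]]' --xyz '[[0,-0.45,0.65],[0,-0.85,1.3],[0,-1.2,2.0],[0,-1.5,2.6],[0,-1.85,3.3],[0,-2.1,4.0],[0,-2.3,4.7],[0,-2.45,5.3]]' --jaw '[0,0,0,0,0,0,0,0]'

```text
time_s: 18.65
eef_pos: [0.6496, -0.0828, 0.1813]
eef_rot: [-0.0, 0.1, 0.995, -0.0]
wrist_force: [-0.4, 0.3, 1.1]
opening: -0.002
grasp_force: 0.4
```

>>> send_rows --dr '[[0,0,0],[0,0,0],[0,0,0],[0,0,0],[0,0,0],[0,0,0],[0,0,0],[0,0,0]]' --xyz '[[0,-0.1,0.45],[0,-0.2,0.9],[0,-0.3,1.35],[0,-0.35,1.75],[0,-0.4,2.1],[0,-0.4,2.3],[0,-0.4,2.5],[0,-0.4,2.6]]' --jaw '[0,0,0,0,0,0,0,0]'

```text
time_s: 19.65
eef_pos: [0.6489, -0.0864, 0.1557]
eef_rot: [0.0, 0.1, 0.995, -0.0]
wrist_force: [-0.4, -1.4, 0.2]
opening: -0.001
grasp_force: 0.4
```

>>> send_rows --dr '[[0,0,0],[0,0,0],[0,0,0],[0,0,0],[0,0,0],[0,0,0],[0,0,0],[0,0,0]]' --xyz '[[0,0,0.1],[0,0,0.2],[0,0,0.3],[0,0,0.4],[0,0,0.5],[0,0,0.55],[0,0,0.6],[0,0,0.6]]' --jaw '[0,0,0,0,0,0,0,0]'

```text
time_s: 20.65
eef_pos: [0.6488, -0.0864, 0.1497]
eef_rot: [-0.0, 0.1, 0.995, 0.0]
wrist_force: [1.1, 0.1, 0.1]
opening: 0.001
grasp_force: 0.2
```

>>> send_rows --dr '[[0,0,0],[0,0,0],[0,0,0],[0,0,0],[0,0,0],[0,0,0],[0,0,0],[0,0,0]]' --xyz '[[0,0,0.05],[0,0,0.1],[0,0,0.15],[0,0,0.2],[0,0,0.25],[0,0,0.25],[0,0,0.25],[0,0,0.25]]' --jaw '[0,0,0,0,0,0,0,0]'

```text
time_s: 21.65
eef_pos: [0.6489, -0.0864, 0.148]
eef_rot: [0.0, 0.1, 0.995, -0.0]
wrist_force: [-2.6, -0.3, 5.0]
opening: 0.002
grasp_force: 2.7
```

>>> send_rows --dr '[[0,0,0],[0,0,0],[0,0,0],[0,0,0],[0,0,0],[0,0,0],[0,0,0],[0,0,0]]' --xyz '[[0,0,0.03],[0,0,0.06],[0,0,0.1],[0,0,0.1],[0,0,0.1],[0,0,0.1],[0,0,0.1],[0,0,0.1]]' --jaw '[0,0,0,0,0,0,0,0]'

```text
time_s: 22.65
eef_pos: [0.6489, -0.0865, 0.1479]
eef_rot: [0.0, 0.1, 0.995, -0.0]
wrist_force: [-4.6, 0.9, 9.4]
opening: -0.0
grasp_force: 5.2
```

>>> send_rows --dr '[[0,0,0],[0,0,0],[0,0,0],[0,0,0],[0,0,0],[0,0,0],[0,0,0],[0,0,0]]' --xyz '[[0,0,-0.3],[0,0,-1.5],[0,0,-4],[0,0,-8],[0,0,-12],[0,0,-16],[4,0,-18],[8,0,-18]]' --jaw '[0,0,0,0,0,0,0,0]'

```text
time_s: 23.65
eef_pos: [0.5706, -0.0707, 0.3291]
eef_rot: [0.002, 0.1, 0.995, -0.0]
wrist_force: [-0.1, -0.6, 0.4]
opening: -0.003
grasp_force: 0.0
```

>>> send_rows --dr '[[0,0,0],[0,0,0],[0,0,0],[0,0,0],[0,0,0],[0,0,0],[0,0,0],[0,0,0]]' --xyz '[[4,3,0],[8,7,0],[12,11,0],[16,16,0],[18,20,0],[18,24,0],[18,28,0],[18,28,0]]' --jaw '[0,0,0,0,0,0,0,0]'

```text
time_s: 24.65
eef_pos: [0.4497, 0.2419, 0.3266]
eef_rot: [0.0, 0.098, 0.995, 0.0]
wrist_force: [-1.0, 0.1, -0.5]
opening: 0.002
grasp_force: 0.0
```

Run:
```python
from h import *
s=shot("scene","s7.png");w=shot("top","t7.png")
c=np.zeros((400,800,3),np.uint8)
c[:,:400]=cv2.resize(s[105:265,260:420],(400,400),interpolation=cv2.INTER_CUBIC);c[:,400:]=cv2.resize(w[110:290,225:405],(400,400),interpolation=cv2.INTER_CUBIC);cv2.imwrite("pics/c7.png",c[:,:,::-1])
o=ctrl.get_obs();print(o["time_s"],o["eef_pos"],o["wrist_force"])
```

```text
24.75 [0.449618   0.23979764 0.32641004] [-0.66659746  0.65371519 -0.21679313]
```

View pics/c7.png

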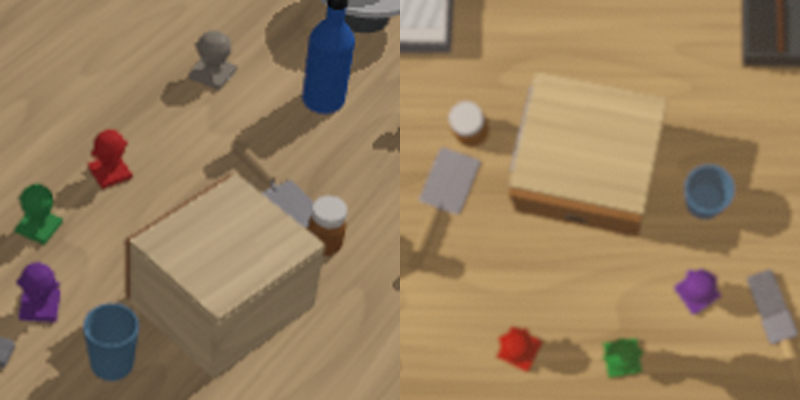

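Both views show the lid flat on the rim, the drawer front flush, and the mug, jar, spatula and other heads where they were. The arm is clear, so I'll hand in.

```bash
python3 -c "
from bench import ctrl
print(ctrl.hand_in())"
```

```text
the job is handed in; nothing more can be done
None
```

The drawer is fully home and the lid was then pushed shut, each met gently at its stop (about 11 N and 9 N); the head was last seen standing in the drawer just before the lid closed over it, the other things on the bench are where they were, and the job was handed in after about 25 s.

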